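# Prove the sheeter bearing blocks on the gauge pin

### The job

One of the two white bearing blocks for the dough sheeter is tight inside its bore. Try them on the level gauge pin: the good one slides fully home against the shoulder, and it must have been slid fully home there before you seat it. Finish with the good block taken off the pin and seated flat and square in the pocket of the wooden holder and the tight block lying on the plate, both let go, and leave the pastry brush and the kitchen timer where they are.

Things in the scene. Friction and masses are not known exactly. Their poses are not given: they have to be found in the camera images.
- block_a: White nylon bearing block, 70 mm long (its x axis), 50 x 50 mm, 0.15 kg, a round 34 mm bore right through along x; ends alike. Origin at its centre; lies on the table, bore level. One of the two blocks (the names do not tell which) narrows inside to 21 mm, from 22 mm in at either end, so it stops about 40 mm short of home on the pin; the other slides fully home. Outside they look the same.
- block_b: The other white nylon bearing block: outside the same as block_a in every way (70 x 50 x 50 mm, bore along x, origin at its centre, resting on the table with its bore level). See block_a.
- gauge: Fit gauge, fixed: dark base plate 150 x 90 x 12 mm, aluminium upright (top 110 mm up) and a level steel pin, 26 mm thick, pointing along the gauge's -x, roughly to the robot. Pin 85 mm long before its shoulder (44 mm collar); nose tapers to 14 mm over 10 mm. Origin: centre of the underside; pin axis 90 mm up, nose tip at x = -55 mm, shoulder at x = +30 mm.
- pin_home (a point): Point on the pin's axis where a block's centre lies when fully home: 35 mm before the shoulder, 50 mm behind the nose tip, 90 mm above the table. Its x axis runs along the pin from nose to shoulder (the way a block slides on).
- holder: Holder of pale wood, fixed, 130 (x) x 110 (y) x 19 mm high, with one pocket in its middle: 78 mm along x, 56 mm along y, 11 mm deep, floor 8 mm above the table. A seated block lies in it with its bore level along the holder's x and stands 39 mm out of it. Origin at the centre of the underside.
- pocket_seat (a point): Point where the centre of a block lies when it is seated in the pocket, 25 mm above the pocket's floor (33 mm above the table); axes as the holder's.
- reject_plate: Loose round white plate, 200 mm across, shallow dish with its rim 19 mm high; a block laid in its middle rests with its underside 6 to 12 mm above the table. The tight block goes here. Origin at the centre of its underside.
- pastry_brush: Loose flat pastry brush, 205 mm long (its y axis), 34 wide, 14 mm high, lying on the table between the blocks; leave it. Origin at the centre of its underside.
- timer: Loose round kitchen timer, 66 mm across, 46 mm high; leave it. Origin at the centre of its underside.
Not all that is in view belongs to the job. What is shaped like the block_b but blue is not meant.

How it is judged (in metres and radians):
On the way:
1. the good block is fully home on the gauge pin (its centre within 5 mm of the home point along the pin and 6 mm across it) (x of block_b in the frame of pin_home between -0.005 and 0.005 m and y of block_b in the frame of pin_home between -0.006 and 0.006 m and z of block_b in the frame of pin_home between -0.006 and 0.006 m and angle between the x axis of block_b and the x axis of pin_home, either way round below 0.15 rad), for 0.2 s.
At the end, for the whole second after the job is handed in: The good block is seated in the pocket (centre within 6 mm of the seat across, 4 mm in height, bore within 0.1 rad of the pocket's length); the tight block rests on the plate, within 70 mm of its middle, its centre under 50 mm above the table; the plate is level; both blocks are at rest (x of block_b in the frame of pocket_seat between -0.006 and 0.006 m and y of block_b in the frame of pocket_seat between -0.006 and 0.006 m and z of block_b in the frame of pocket_seat between -0.004 and 0.004 m and angle between the x axis of block_b and the x axis of pocket_seat, either way round below 0.1 rad and horizontal distance between block_a and reject_plate below 0.07 m and height (world z) of block_a below 0.05 m and contact force between block_a and reject_plate above 0.3 N and linear speed of each of block_b, block_a below 0.02 m/s and angle between reject_plate's own z axis and vertical below 0.15 rad); the robot touches nothing.
It fails at once if the pastry brush is shifted more than 30 mm (distance of pastry_brush from where it was at the start of the episode above 0.03 m).
It fails at once if the timer is shifted more than 30 mm (distance of timer from where it was at the start of the episode above 0.03 m).
It also fails if it takes over 72 s, if anything falls off the work surface, if the arm or the gripper's body presses on something with over 40 N, if the wrist force passes 120 N, or if a joint passes its speed limit or range.

### The arm

A 6-joint arm with a two-finger parallel gripper is mounted at the origin on a cart in front of the work surface, level with it; the furniture and walls round the work are solid. World frame = base frame: x ahead of the robot, y to its left, z up, the work surface at z = 0. Lengths are in m, angles in degrees, forces in N, time in s.
With the tool pointing down it reaches from about 0.375 to 0.9 m from the base axis. Payload 3.1 kg.
Tool frame: the origin (TCP) lies at the very end of the fingers, on their centre line; the grasp point (between the pads) lies 19 mm behind it (bot.tcp_to_grasp is the distance from the TCP to the grasp point, in m); z points along the fingers, y is the line along which they close (so a half turn about z gives the same grasp; the last joint's range is limited). The gripper opens to 87 mm and grips with 3 to 60 N. Pads are 19 mm wide; open, the fingers measure 117 mm over their backs; the gripper's body (75 mm by 190 mm) begins 51 mm behind the grasp point.
Start: joints at [58.184, 30.224, 82.088, -0, 67.689, -10.227], TCP at [0.23, 0.581, 0.223] pointing down, gripper open.
Joint ranges: [-176.69, 176.69], [-43.24, 126.21], [12.49, 139.97], [-82, 262], [0, 151.66], [-163.58, 163.58]. Speed limits (degrees/s): [159.86, 159.86, 180, 180, 180, 180].

### API

Orientations are given as a 3x3 rotation matrix whose columns are the frame's x, y, z axes.
In Python, from rig import telemetry, capture, camera_info, job, bot gives the robot as it stands. The module is installed in compiled form; this text tells all that it offers.
- The arm moves only by the tool carry_out, never from a script. Its argument "deltas" is a list that holds one entry, the list of rows, each a list of 7 numbers: the shift along the tool's x, y, z scaled (see below), then the turn, a rotation vector about the tool's x, y, z scaled (see below), then the closure, from -1 (fully open) to 1 (shut). In form: [[[dx, dy, dz, ax, ay, az, claw], ...]]. A call has exactly 10 rows; each row is the pose to reach, as a shift and turn from the pose commanded when the call began, along the tool's axes at that moment, turning the shorter way round; what a row does not reach only later rows make up. The controller multiplies each number of a shift by 15 cm and each number of a turn by 360 degrees. A row lasts 1/12 s, in which the tool goes at most 41.7 mm and 7.16 degrees, less where a joint would pass 70% of its speed; a pose out of reach is approached as far as the arm can. A call with a number of a shift or a turn outside -1 to 1 is refused whole. A call with a gripper value outside its range is refused whole. The fingers move at their own pace and stop on an object; the grip force is fixed at half the most. Time passes only in rows, so rows that repeat a pose let the fingers close, or fill a call up. It gives the time, the measured TCP pose, the force, the opening and the grip force at its end, in the units of the state.
- telemetry.read_state(): the state, without advancing time (a new reading comes with each control period).
- capture(name): name is "side" or "top" or "wrist"; returns the picture (420x560x3 uint8, red, green, blue); there is no depth.
- camera_info(name): a dict with "mtx" (3x3 intrinsics, pixels), "cam_to_world" (4x4, takes a point from camera to world coordinates); the wrist camera has in their place "T_tool_cam" (4x4, takes a point from camera to tool coordinates, whose origin is the TCP and whose axes are the flange's). Camera axes: x right, y down, z forward; pixel columns grow to the right and rows downward; lengths in m; the calibration is good to about 2 mm. A picture is of the moment at which its call begins: read the wrist's pose just before it. camera_info takes no time and is no camera call.
- job.hand_in(): hands the job in; it is judged then, once.
The state is a dict: "time_s": time; "joint_positions": joint angles; "qvel": joint speeds; "tau": joint torques, N m; "position": TCP position; "tcp_rot": TCP orientation; "force": force on the tool from outside, world axes, zero at the start; "moment": the same for the moment, N m; "opening": opening from 0.0 (shut) to 1.0 (fully open); "grasp_force": force on a finger pad.
Only numpy, scipy, OpenCV 4.12 (cv2) and the standard library are available. Lean on these libraries where they do the work, as an engineer would, in place of code of your own. Each camera call takes 0.05 s, during which the arm holds its last target. There are 200 camera calls.

## Working session

There is one attempt and no reset: what is moved stays moved. The work goes in short steps, Python scripts to look and compute and a tool call to move; the robot and the scene stay as the last step left them, time stands still between calls to the robot, and variables do not carry over. Pictures are saved under pics/ and viewed, at most 10 in all, crops included, and the job is handed in when it is done.

Besides the shell and the picture viewer there is one more tool, called after "Request:" by a JSON object that holds its "op" and its "data", one argument or row to a line. carry_out: Moves the arm, as the interface text tells. Its arguments: {"type":"object","properties":{"deltas":{"type":"array","items":{"type":"array","items":{"type":"array","items":{"type":"number"}}}}},"required":["deltas"]}

```bash
mkdir -p pics; python3 - <<'E'
from rig import telemetry, capture, camera_info, job, bot
import cv2,numpy as np
for n in ("top","side"):
    im=capture(n); cv2.imwrite(f"pics/{n}0.png",im[:,:,::-1]); c=camera_info(n); print(n,c["mtx"].round(1).tolist(),c["cam_to_world"].round(3).tolist())
print(camera_info("wrist")); print(telemetry.read_state())
E
```

```text
top [[506.5, 0.0, 271.7], [0.0, 506.5, 216.3], [0.0, 0.0, 1.0]] [[0.015, -0.998, 0.067, 0.452], [-1.0, -0.013, 0.02, -0.03], [-0.019, -0.067, -0.998, 1.349], [0.0, 0.0, 0.0, 1.0]]
side [[390.0, 0.0, 272.2], [0.0, 390.0, 208.8], [0.0, 0.0, 1.0]] [[0.965, -0.098, 0.244, 0.27], [-0.263, -0.403, 0.877, -0.955], [0.012, -0.91, -0.415, 0.545], [0.0, 0.0, 0.0, 1.0]]
{'mtx': array([[353.42716902,   0.        , 276.63177883],
       [  0.        , 353.42716902, 208.57293336],
       [  0.        ,   0.        ,   1.        ]]), 'T_tool_cam': array([[ 1.73983825e-03, -9.55027548e-01, -2.96511983e-01,
         8.06290630e-02],
       [ 9.99997794e-01,  2.01061995e-03, -6.08282416e-04,
         2.36654050e-04],
       [ 1.17709937e-03, -2.96510271e-01,  9.55028939e-01,
        -1.61156162e-01],
       [ 0.00000000e+00,  0.00000000e+00,  0.00000000e+00,
         1.00000000e+00]])}
{'time_s': 0.1, 'joint_positions': array([ 5.81841522e+01,  3.02741595e+01,  8.21493285e+01, -5.94959683e-04,
        6.76893988e+01, -1.02281098e+01]), 'qvel': array([-0.03171144, -0.11046142, -0.12599676, -0.00295262, -0.00544106,
       -0.01070084]), 'tau': array([ 1.26165214e-04, -4.40988779e+01, -1.77150643e+01,  6.35276176e-02,
        5.34214801e-02, -2.67881836e-05]), 'position': array([0.22958217, 0.58059392, 0.22166234]), 'tcp_rot': array([[-9.29856526e-01,  3.67920886e-01, -1.03053195e-03],
       [ 3.67922172e-01,  9.29855072e-01, -1.67927420e-03],
       [ 3.40405314e-04, -1.94063963e-03, -9.99998059e-01]]), 'force': array([ 0.1264899 ,  0.80920998, -0.32020977]), 'moment': array([ 0.02309705, -0.04179835, -0.05445612]), 'grasp_force': 0.0, 'opening': 0.9968346960941272}
```

View pics/top0.png

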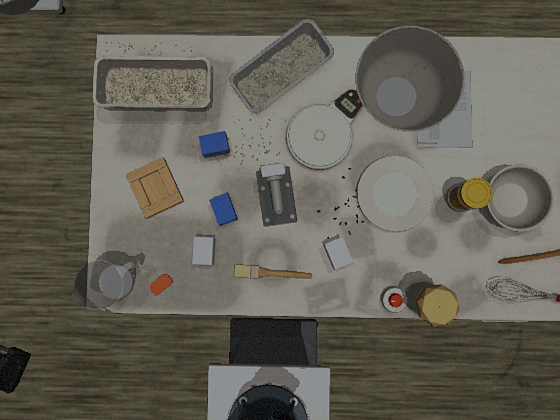

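View pics/side0.png

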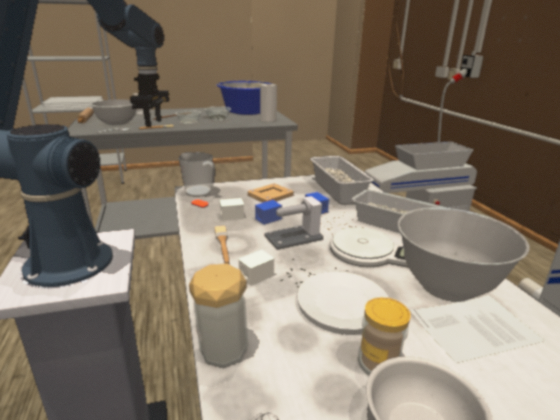

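Top view: white blocks at (203,250) and (338,253); look-alikes are the blue blocks at (214,144) and (223,209), the white scale at (319,135), and the plate at (395,193). The holder is at (155,187), the gauge at (277,195), the brush at (272,272), and the timer at (395,299) with a red top. By the description I choose the two white blocks in front. The side view agrees: white blocks at (231,208) and (257,266), pin pointing left (to the robot).

```bash
cat > h.py <<'E'
import numpy as np,cv2
from rig import telemetry, capture, camera_info
def plane(px,z,c,T=None):
    T=c["cam_to_world"] if T is None else T
    px=np.atleast_2d(px).astype(float); d=np.c_[px,np.ones(len(px))]@np.linalg.inv(c["mtx"]).T@T[:3,:3].T
    return T[:3,3]+d*((z-T[2,3])/d[:,2])[:,None]
def wristT():
    s=telemetry.read_state(); W=np.eye(4); W[:3,:3]=s["tcp_rot"]; W[:3,3]=s["position"]
    return W@camera_info("wrist")["T_tool_cam"]
def blob(mask,near):
    n,l,st,ce=cv2.connectedComponentsWithStats(mask.astype(np.uint8))
    i=1+np.argmin(np.linalg.norm(ce[1:]-near,axis=1)+1e3*(st[1:,4]<60)); return (l==i).astype(np.uint8)
def rect(m,z,c,T=None):
    k=max(cv2.findContours(m,cv2.RETR_EXTERNAL,cv2.CHAIN_APPROX_NONE)[0],key=cv2.contourArea)[:,0]
    p=plane(k,z,c,T)[:,:2]; (ce,wh,a)=cv2.minAreaRect((p*1000).astype(np.float32))
    return np.round(ce,1),np.round(wh,1),round(a,1)
E
python3 - <<'E'
from h import *
im=cv2.imread("pics/top0.png"); hsv=cv2.cvtColor(im,cv2.COLOR_BGR2HSV); c=camera_info("top")
def sh(p): return hsv[p[1],p[0]].tolist()
print([sh(p) for p in [(203,242),(203,258),(203,272),(335,248),(340,263),(320,250),(155,170),(150,190),(266,190),(285,215),(277,195),(395,165),(395,190)]])
H,S,V=cv2.split(hsv)
print("holder",rect(blob((H>8)&(H<22)&(S>70),(155,187)),.019,c))
print("base",rect(blob((V<85),(277,205)),.012,c))
crop=im[120:320,120:440]; cv2.imwrite("pics/c.png",cv2.resize(crop,None,fx=2.5,fy=2.5,interpolation=cv2.INTER_CUBIC)[:600])
E
```

```text
[[99, 12, 146], [90, 5, 146], [20, 27, 115], [111, 12, 148], [120, 10, 146], [23, 24, 129], [16, 116, 125], [18, 115, 140], [126, 20, 63], [113, 16, 63], [17, 15, 119], [33, 16, 143], [45, 14, 147]]
holder (array([614. , 309.3]), array([131.4, 111.2]), 25.9)
base (array([596.2, -13.5]), array([149.6,  91.1]), 9.2)
```

View pics/c.png

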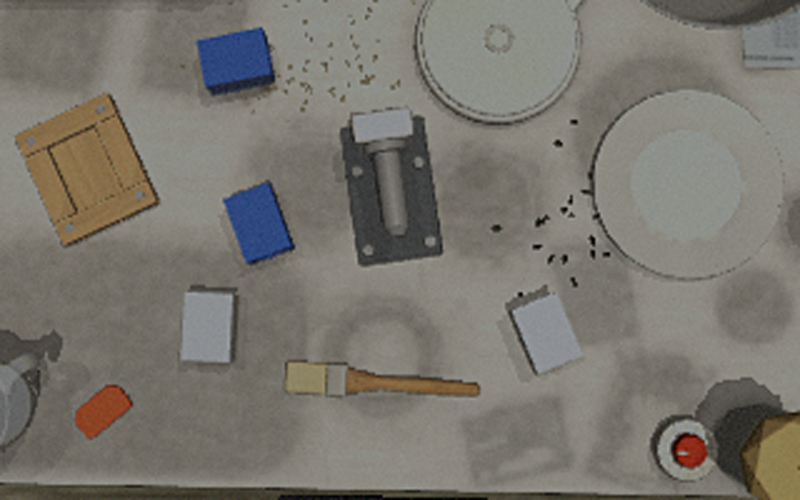

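The crop confirms two white blocks, at full-frame (203,250) and (338,253). The holder's long side matches 26° and the gauge pin nose is at crop (400,232), toward the robot.

```bash
python3 - <<'E'
from h import *
im=cv2.imread("pics/top0.png"); hsv=cv2.cvtColor(im,cv2.COLOR_BGR2HSV); c=camera_info("top")
H,S,V=cv2.split(hsv)
for n in ((203,250),(338,253)):
    m=blob((S<19)&(V>137)&(H>60),n); print(n,m.sum(),rect(m,.05,c))
m=blob(((V>132)&(S<22)&(H>25)),(395,193)); print("plate",m.sum(),rect(m,.019,c))
# plate rim by Hough circle on gray
g=cv2.medianBlur(im[:,:,2],3); k=cv2.HoughCircles(g,cv2.HOUGH_GRADIENT,1.0,50,param1=80,param2=20,minRadius=34,maxRadius=42)
for q in k[0]:
    print(q,plane(q[:2],.019,c)[0].round(3))
print("timer",plane((394,300),.046,c).round(3))
print(rect(blob((H>5)&(H<28)&(S>60),(272,272)),.014,c))
E
```

```text
(203, 250) 501 (array([449. , 173.2]), array([48.1, 68.5]), 88.1)
(338, 253) 518 (array([ 448.1, -175.4]), array([68.3, 49.8]), 22.6)
plate 145 (array([ 474.7, -321.3]), array([55.3, 50.4]), 3.4)
[394.5 193.5  38. ] [ 0.605 -0.325  0.019]
[521.5 192.5  35.8] [ 0.612 -0.655  0.019]
timer [[ 0.33  -0.317  0.046]]
(array([394.7, -38.7]), array([139.2,  23.7]), 89.1)
```

```bash
cat >> h.py <<'E'
from scipy.spatial.transform import Rotation as Ro
def Rt(t):
    a=np.radians(t); c,s=np.cos(a),np.sin(a); return np.array([[c,s,0],[s,-c,0],[0,0,-1.]])
def plan(*wps):
    """waypoints (x,y,z,t) in world; prints units for each call"""
    s=telemetry.read_state(); p,R=s["position"],s["tcp_rot"]
    print("now",s["time_s"],p.round(4),"t",np.degrees(np.arctan2(R[1,0],R[0,0])).round(2),"op",round(s["opening"],3),"F",s["force"].round(1))
    for x,y,z,t in wps:
        q=np.array([x,y,z]); d=R.T@(q-p)/.15; r=Ro.from_matrix(R.T@Rt(t)).as_rotvec()/(2*np.pi)
        print((x,y,z,t),d.round(4).tolist(),r.round(4).tolist()); p,R=q,Rt(t)
E
python3 - <<'E'
from h import *
plan((.32,.445,.22,178.1),(.40,.30,.22,178.1),(.435,.173,.2,178.1))
E
```

```text
now 0.1 [0.2296 0.5806 0.2217] t 158.41 op 0.997 F [ 0.1  0.8 -0.3]
(0.32, 0.445, 0.22, 178.1) [-0.8931, -0.6188, 0.012] [-0.0003, -0.0001, -0.0547]
(0.4, 0.3, 0.22, 178.1) [-0.5651, -0.9485, 0.0] [0.0, 0.0, 0.0]
(0.435, 0.173, 0.2, 178.1) [-0.2613, -0.8385, 0.1333] [0.0, 0.0, 0.0]
```

Request:
{"op": "carry_out", "data": {
  "deltas": [
    [[-0.223,-0.155,0.003,0,0,-0.014,-1],[-0.447,-0.31,0.006,0,0,-0.028,-1],[-0.67,-0.465,0.009,0,0,-0.042,-1],[-0.893,-0.619,0.012,0,0,-0.0547,-1],[-0.893,-0.619,0.012,0,0,-0.0547,-1],[-0.893,-0.619,0.012,0,0,-0.0547,-1],[-0.893,-0.619,0.012,0,0,-0.0547,-1],[-0.893,-0.619,0.012,0,0,-0.0547,-1],[-0.893,-0.619,0.012,0,0,-0.0547,-1],[-0.893,-0.619,0.012,0,0,-0.0547,-1]]
  ]
}}

```text
time_s: 0.93
position: [0.3195, 0.4465, 0.2207]
tcp_rot: [[-1.0, 0.031, -0.0], [0.031, 1.0, 0.0], [0.0, 0.0, -1.0]]
force: [0.4, -0.6, 0.6]
opening: 1.002
grasp_force: 0.0
```

Request:
{"op": "carry_out", "data": {
  "deltas": [
    [[-0.11,-0.19,0,0,0,0,-1],[-0.22,-0.38,0,0,0,0,-1],[-0.33,-0.57,0,0,0,0,-1],[-0.45,-0.76,0,0,0,0,-1],[-0.565,-0.948,0,0,0,0,-1],[-0.565,-0.948,0,0,0,0,-1],[-0.565,-0.948,0,0,0,0,-1],[-0.565,-0.948,0,0,0,0,-1],[-0.565,-0.948,0,0,0,0,-1],[-0.565,-0.948,0,0,0,0,-1]]
  ]
}}

```text
time_s: 1.77
position: [0.3995, 0.3018, 0.2207]
tcp_rot: [[-1.0, 0.031, -0.0], [0.031, 1.0, 0.0], [0.0, 0.0, -1.0]]
force: [0.0, -0.2, -1.5]
opening: 1.003
grasp_force: 0.0
```

Request:
{"op": "carry_out", "data": {
  "deltas": [
    [[-0.06,-0.2,0.03,0,0,0,-1],[-0.12,-0.4,0.06,0,0,0,-1],[-0.18,-0.6,0.1,0,0,0,-1],[-0.22,-0.7,0.12,0,0,0,-1],[-0.26,-0.838,0.133,0,0,0,-1],[-0.26,-0.838,0.133,0,0,0,-1],[-0.26,-0.838,0.133,0,0,0,-1],[-0.26,-0.838,0.133,0,0,0,-1],[-0.26,-0.838,0.133,0,0,0,-1],[-0.26,-0.838,0.133,0,0,0,-1]]
  ]
}}

```text
time_s: 2.6
position: [0.4348, 0.1748, 0.2009]
tcp_rot: [[-1.0, 0.031, 0.0], [0.031, 1.0, 0.0], [-0.0, 0.0, -1.0]]
force: [0.2, 0.6, -0.5]
opening: 1.002
grasp_force: 0.0
```

Refine the block pose with the wrist camera.

```bash
python3 - <<'E'
from h import *
T=wristT(); im=capture("wrist")[:,:,::-1]; cv2.imwrite("pics/w1.png",im); c=camera_info("wrist")
p=(np.linalg.inv(T)@np.array([.449,.173,.05,1]))[:3]; u=(c["mtx"]@(p/p[2]))[:2]; print(u)
H,S,V=cv2.split(cv2.cvtColor(im.copy(),cv2.COLOR_BGR2HSV)); i=u.astype(int); print(H[i[1],i[0]],S[i[1],i[0]],V[i[1],i[0]])
for v in (130,140,150,160,170): print(v,rect(blob((V>v)&(S<22),u),.05,c,T))
plan((.449,.173,.10,178.1),(.449,.173,.016,178.1))
E
```

```text
[275.53972895 206.60705192]
22 21 179
130 (array([420.3, 188.9]), array([18.1, 12.2]), 64.8)
140 (array([450.6, 173.3]), array([50.8, 69.8]), 87.9)
150 (array([450.5, 173.2]), array([50. , 69.6]), 88.2)
160 (array([450.9, 173.1]), array([49.4, 68.7]), 88.6)
170 (array([459.7, 172.9]), array([49. , 49.2]), 88.3)
now 2.65 [0.4348 0.1747 0.2009] t 178.2 op 0.999 F [-0.2 -1.1 -1.2]
(0.449, 0.173, 0.1, 178.1) [-0.0945, -0.0082, 0.6729] [0.0, 0.0, 0.0003]
(0.449, 0.173, 0.016, 178.1) [0.0, 0.0, 0.56] [0.0, 0.0, 0.0]
```

View pics/w1.png

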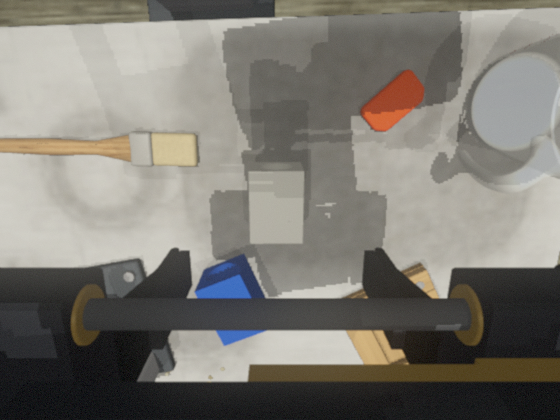

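The wrist view shows the white block at (276,205); its size (50 x 69.7 mm) checks out, and the position agrees with the top view to 2 mm.

Request:
{"op": "carry_out", "data": {
  "deltas": [
    [[-0.025,0,0.2,0,0,0,-1],[-0.05,0,0.4,0,0,0,-1],[-0.1,-0.01,0.6,0,0,0,-1],[-0.105,-0.01,0.75,0,0,0,-1],[-0.105,-0.01,0.85,0,0,0,-1],[-0.105,-0.01,0.92,0,0,0,-1],[-0.105,-0.01,0.96,0,0,0,-1],[-0.105,-0.01,0.96,0,0,0,-1],[-0.105,-0.01,0.96,0,0,0,-1],[-0.105,-0.01,0.96,0,0,0,-1]]
  ]
}}

```text
time_s: 3.48
position: [0.4514, 0.172, 0.0575]
tcp_rot: [[-0.999, 0.033, 0.002], [0.033, 0.999, 0.0], [-0.002, 0.0, -1.0]]
force: [-0.3, 0.4, 0.5]
opening: 1.002
grasp_force: 0.0
```

```bash
python3 - <<'E'
from h import *
plan((.4505,.1732,.016,178.1))
E
```

```text
now 3.4833 [0.4514 0.172  0.0575] t 178.13 op 1.002 F [-0.3  0.4  0.5]
(0.4505, 0.1732, 0.016, 178.1) [0.0065, 0.008, 0.2766] [0.0, 0.0002, 0.0001]
```

Request:
{"op": "carry_out", "data": {
  "deltas": [
    [[0.006,0.008,0.1,0,0,0,-1],[0.006,0.008,0.2,0,0,0,-1],[0.006,0.008,0.276,0,0,0,-1],[0.006,0.008,0.276,0,0,0,-1],[0.006,0.008,0.276,0,0,0,1],[0.006,0.008,0.276,0,0,0,1],[0.006,0.008,0.276,0,0,0,1],[0.006,0.008,0.276,0,0,0,1],[0.006,0.008,0.276,0,0,0,1],[0.006,0.008,0.276,0,0,0,1]]
  ]
}}

```text
time_s: 4.32
position: [0.4502, 0.1729, 0.0158]
tcp_rot: [[-0.999, 0.033, 0.001], [0.033, 0.999, 0.0], [-0.001, 0.0, -1.0]]
force: [-0.5, -0.3, 0.2]
opening: 0.633
grasp_force: 0.0
```

```bash
python3 - <<'E'
from h import *
plan((.4505,.1732,.13,178.1))
E
```

```text
now 4.3167 [0.4502 0.1729 0.0158] t 178.11 op 0.633 F [-0.5 -0.3  0.2]
(0.4505, 0.1732, 0.13, 178.1) [-0.0025, 0.0021, -0.7613] [0.0, 0.0001, 0.0]
```

Request:
{"op": "carry_out", "data": {
  "deltas": [
    [[0,0,0,0,0,0,1],[0,0,0,0,0,0,1],[0,0,0,0,0,0,1],[0,0,-0.1,0,0,0,1],[0,0,-0.25,0,0,0,1],[0,0,-0.4,0,0,0,1],[0,0,-0.55,0,0,0,1],[0,0,-0.7,0,0,0,1],[0,0,-0.76,0,0,0,1],[0,0,-0.76,0,0,0,1]]
  ]
}}

```text
time_s: 5.15
position: [0.4511, 0.1731, 0.1309]
tcp_rot: [[-0.999, 0.033, 0.004], [0.033, 0.999, 0.0], [-0.004, 0.001, -1.0]]
force: [1.0, -0.3, -1.7]
opening: 0.572
grasp_force: 30.0
```

```bash
python3 - <<'E'
from h import *
a=np.radians(9.2); g=np.array([.5962,-.0135]); u=np.array([np.cos(a),np.sin(a)])
s=g-.120*u; print(s, g-.055*u, g-.005*u)
plan((*(g-.2*u),.15,189.2),(*s,.15,189.2))
print(telemetry.read_state()["grasp_force"])
E
```

```text
[ 0.47774365 -0.03268574] [ 0.54190751 -0.02229347] [ 0.59126432 -0.01429941]
now 5.15 [0.4511 0.1731 0.1309] t 178.11 op 0.572 F [ 1.  -0.3 -1.7]
(np.float64(0.3987727469854023), np.float64(-0.04547623753836697), 0.15, 189.2) [0.3003, -1.4675, -0.1292] [0.0, 0.0007, -0.0308]
(np.float64(0.4777436481912414), np.float64(-0.03268574252302018), 0.15, 189.2) [-0.5333, 0.0, 0.0] [0.0, 0.0, 0.0]
29.999906779266894
```

```bash
python3 - <<'E'
from h import *
c=camera_info("top"); im=cv2.imread("pics/top0.png"); V=im.max(2)
for r in range(186,216,4): print(r, ' '.join(map(str,V[r,262:296])))
a=np.radians(9.2); g=np.array([.5962,-.0135]); u=np.array([np.cos(a),np.sin(a)])
plan((.425,.07,.14,184),(*(g-.17*u),.13,189.2),(*(g-.12*u),.0808,189.2))
E
```

```text
186 83 76 64 56 58 62 55 44 55 81 90 106 116 122 113 110 101 95 68 62 65 65 63 46 99 116 114 63 63 63 91 125 122 118
190 87 66 51 57 63 63 60 60 44 77 88 99 111 119 116 115 107 99 69 66 64 66 60 65 68 69 72 61 65 62 51 124 122 119
194 58 63 64 66 59 62 66 70 37 44 80 100 104 116 123 121 109 101 90 62 61 68 66 59 73 60 71 68 62 66 62 61 128 129
198 69 58 60 61 62 57 56 63 68 42 71 92 101 109 121 128 113 107 97 83 59 69 59 68 60 68 69 67 64 64 67 44 118 125
202 68 66 64 59 63 62 60 64 71 47 45 86 95 108 119 128 122 110 100 90 61 63 65 63 64 60 68 75 67 74 70 67 71 122
206 64 68 70 58 67 64 60 63 61 64 37 69 86 97 110 120 124 112 106 96 86 56 62 66 66 65 68 66 69 64 66 65 52 125
210 67 72 71 67 61 65 58 62 62 60 61 51 81 91 102 102 105 93 99 99 93 65 64 63 61 58 67 68 73 75 69 62 70 40
214 70 69 67 66 60 62 61 60 66 58 58 52 62 63 64 73 57 54 47 50 61 67 63 67 61 67 60 64 71 86 93 81 64 64
now 5.15 [0.4511 0.1731 0.1309] t 178.11 op 0.572 F [ 1.  -0.3 -1.7]
(0.425, 0.07, 0.14, 184) [0.1512, -0.6924, -0.0614] [0.0001, 0.0007, -0.0164]
(np.float64(0.428386834937592), np.float64(-0.040679801907611925), 0.13, 189.2) [0.0289, -0.7376, 0.0667] [0.0, 0.0, -0.0144]
(np.float64(0.4777436481912414), np.float64(-0.03268574252302018), 0.0808, 189.2) [-0.3333, 0.0, 0.328] [0.0, 0.0, 0.0]
```

Request:
{"op": "carry_out", "data": {
  "deltas": [
    [[0.03,-0.14,-0.02,0,0,-0.004,1],[0.06,-0.28,-0.04,0,0,-0.008,1],[0.09,-0.42,-0.06,0,0,-0.012,1],[0.12,-0.56,-0.061,0,0,-0.0164,1],[0.151,-0.692,-0.061,0,0,-0.0164,1],[0.151,-0.692,-0.061,0,0,-0.0164,1],[0.151,-0.692,-0.061,0,0,-0.0164,1],[0.151,-0.692,-0.061,0,0,-0.0164,1],[0.151,-0.692,-0.061,0,0,-0.0164,1],[0.151,-0.692,-0.061,0,0,-0.0164,1]]
  ]
}}

```text
time_s: 5.98
position: [0.4239, 0.0706, 0.1382]
tcp_rot: [[-0.997, -0.071, -0.0], [-0.071, 0.997, 0.0], [0.0, 0.0, -1.0]]
force: [-0.4, 0.3, -2.6]
opening: 0.573
grasp_force: 30.0
```

Request:
{"op": "carry_out", "data": {
  "deltas": [
    [[0.005,-0.15,0.015,0,0,-0.004,1],[0.01,-0.3,0.03,0,0,-0.008,1],[0.015,-0.45,0.04,0,0,-0.011,1],[0.02,-0.6,0.05,0,0,-0.0144,1],[0.029,-0.738,0.067,0,0,-0.0144,1],[0.029,-0.738,0.067,0,0,-0.0144,1],[0.029,-0.738,0.067,0,0,-0.0144,1],[0.029,-0.738,0.067,0,0,-0.0144,1],[0.029,-0.738,0.067,0,0,-0.0144,1],[0.029,-0.738,0.067,0,0,-0.0144,1]]
  ]
}}

```text
time_s: 6.82
position: [0.4271, -0.0398, 0.1285]
tcp_rot: [[-0.987, -0.161, -0.0], [-0.161, 0.987, 0.0], [0.0, 0.0, -1.0]]
force: [-0.1, 0.8, -1.1]
opening: 0.57
grasp_force: 30.0
```

```bash
python3 - <<'E'
from h import *
c=camera_info("top")
a=np.radians(9.2); g=np.array([.5962,-.0135]); u=np.array([np.cos(a),np.sin(a)]); n=np.array([-u[1],u[0]])
P=plane([(274.9,186),(275.2,190),(276.2,194),(276.8,198),(277.4,202),(277.8,206),(278.3,210)],.09,c)[:,:2]-g
print(np.c_[P@u,P@n].round(4))
plan((*(g-.12*u),.0808,189.2))
E
```

```text
[[ 0.0162 -0.0005]
 [ 0.0061  0.0002]
 [-0.0042 -0.0008]
 [-0.0143 -0.0008]
 [-0.0245 -0.0009]
 [-0.0345 -0.0004]
 [-0.0446 -0.0001]]
now 6.8167 [ 0.4271 -0.0398  0.1285] t -170.71 op 0.57 F [-0.1  0.8 -1.1]
(np.float64(0.4777436481912414), np.float64(-0.03268574252302018), 0.0808, 189.2) [-0.3411, -0.008, 0.3182] [0.0, -0.0, 0.0002]
```

Request:
{"op": "carry_out", "data": {
  "deltas": [
    [[-0.05,0,0.06,0,0,0,1],[-0.1,0,0.12,0,0,0,1],[-0.15,0,0.18,0,0,0,1],[-0.2,0,0.25,0,0,0,1],[-0.27,-0.008,0.318,0,0,0,1],[-0.341,-0.008,0.318,0,0,0,1],[-0.341,-0.008,0.318,0,0,0,1],[-0.341,-0.008,0.318,0,0,0,1],[-0.341,-0.008,0.318,0,0,0,1],[-0.341,-0.008,0.318,0,0,0,1]]
  ]
}}

```text
time_s: 7.65
position: [0.4771, -0.0336, 0.0808]
tcp_rot: [[-0.987, -0.16, -0.001], [-0.16, 0.987, 0.0], [0.001, 0.0, -1.0]]
force: [0.3, 0.1, -2.3]
opening: 0.57
grasp_force: 30.0
```

```bash
python3 - <<'E'
from h import *
T=wristT()
cv2.imwrite("pics/s1.png",cv2.resize(capture("side")[150:300,180:400,::-1],None,fx=3,fy=3))
a=np.radians(9.2); g=np.array([.5962,-.0140]); u=np.array([np.cos(a),np.sin(a)])
plan((*(g-.065*u),.0808,189.2),(*(g-.04*u),.0808,189.2),(*(g-.005*u),.0808,189.2))
E
```

```text
now 7.7 [ 0.4772 -0.0337  0.0809] t -170.81 op 0.573 F [-0.2  0.9 -1.6]
(np.float64(0.5320361427702558), np.float64(-0.024392277199969267), 0.0808, 189.2) [-0.3705, 0.0029, 0.0003] [0.0, -0.0001, -0.0]
(np.float64(0.5567145493970804), np.float64(-0.020395247507673395), 0.0808, 189.2) [-0.1667, 0.0, 0.0] [0.0, 0.0, 0.0]
(np.float64(0.591264318674635), np.float64(-0.014799405938459175), 0.0808, 189.2) [-0.2333, 0.0, 0.0] [0.0, 0.0, 0.0]
```

View pics/s1.png

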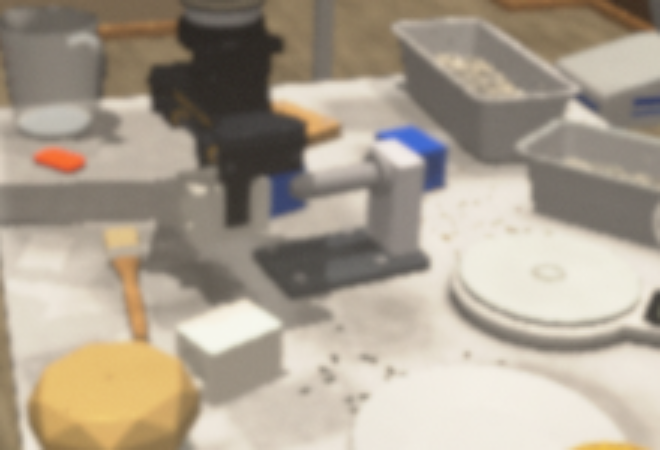

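Request:
{"op": "carry_out", "data": {
  "deltas": [
    [[-0.05,0,0,0,0,0,1],[-0.1,0.003,0,0,0,0,1],[-0.15,0.003,0,0,0,0,1],[-0.2,0.003,0,0,0,0,1],[-0.24,0.003,0,0,0,0,1],[-0.28,0.003,0,0,0,0,1],[-0.31,0.003,0,0,0,0,1],[-0.34,0.003,0,0,0,0,1],[-0.37,0.003,0,0,0,0,1],[-0.37,0.003,0,0,0,0,1]]
  ]
}}

```text
time_s: 8.53
position: [0.5339, -0.0246, 0.0809]
tcp_rot: [[-0.987, -0.16, 0.002], [-0.16, 0.987, -0.0], [-0.001, -0.001, -1.0]]
force: [-0.0, -0.5, -1.4]
opening: 0.571
grasp_force: 30.0
```

Request:
{"op": "carry_out", "data": {
  "deltas": [
    [[-0.02,0,0,0,0,0,1],[-0.04,0,0,0,0,0,1],[-0.06,0,0,0,0,0,1],[-0.08,0,0,0,0,0,1],[-0.1,0,0,0,0,0,1],[-0.115,0,0,0,0,0,1],[-0.13,0,0,0,0,0,1],[-0.145,0,0,0,0,0,1],[-0.155,0,0,0,0,0,1],[-0.155,0,0,0,0,0,1]]
  ]
}}

```text
time_s: 9.37
position: [0.5561, -0.0209, 0.0808]
tcp_rot: [[-0.987, -0.16, 0.001], [-0.16, 0.987, -0.0], [-0.001, -0.0, -1.0]]
force: [-0.4, 0.7, -2.0]
opening: 0.574
grasp_force: 30.0
```

```bash
python3 - <<'E'
from h import *
a=np.radians(9.2); g=np.array([.5962,-.0140]); u=np.array([np.cos(a),np.sin(a)])
print((telemetry.read_state()["position"][:2]-g)@u)
plan((*(g-.005*u),.0808,189.2),(*(g-.12*u),.0808,189.2))
E
```

```text
-0.04068256595749279
now 9.3667 [ 0.5561 -0.0209  0.0808] t -170.8 op 0.574 F [-0.4  0.7 -2. ]
(np.float64(0.591264318674635), np.float64(-0.014799405938459175), 0.0808, 189.2) [-0.2379, 0.0024, 0.0003] [-0.0, 0.0001, -0.0]
(np.float64(0.4777436481912414), np.float64(-0.03318574252302018), 0.0808, 189.2) [0.7667, -0.0, 0.0] [0.0, 0.0, 0.0]
```

Request:
{"op": "carry_out", "data": {
  "deltas": [
    [[-0.02,0,0,0,0,0,1],[-0.04,0,0,0,0,0,1],[-0.06,0,0,0,0,0,1],[-0.08,0,0,0,0,0,1],[-0.1,0,0,0,0,0,1],[-0.12,0.002,0,0,0,0,1],[-0.14,0.002,0,0,0,0,1],[-0.16,0.002,0,0,0,0,1],[-0.16,0.002,0,0,0,0,1],[-0.16,0.002,0,0,0,0,1]]
  ]
}}

```text
time_s: 10.2
position: [0.5794, -0.0166, 0.0808]
tcp_rot: [[-0.987, -0.16, -0.0], [-0.16, 0.987, -0.0], [0.0, -0.0, -1.0]]
force: [0.8, -1.1, -2.1]
opening: 0.572
grasp_force: 30.0
```

Request:
{"op": "carry_out", "data": {
  "deltas": [
    [[-0.015,0,0,0,0,0,1],[-0.03,0,0,0,0,0,1],[-0.045,0,0,0,0,0,1],[-0.055,0,0,0,0,0,1],[-0.065,0,0,0,0,0,1],[-0.073,0,0,0,0,0,1],[-0.08,0,0,0,0,0,1],[-0.085,0,0,0,0,0,1],[-0.085,0,0,0,0,0,1],[-0.085,0,0,0,0,0,1]]
  ]
}}

```text
time_s: 11.03
position: [0.5918, -0.0147, 0.0808]
tcp_rot: [[-0.987, -0.16, -0.0], [-0.16, 0.987, -0.0], [0.0, 0.0, -1.0]]
force: [-0.1, -0.6, -1.8]
opening: 0.571
grasp_force: 30.0
```

```bash
python3 - <<'E'
from h import *
a=np.radians(9.2); g=np.array([.5962,-.0140]); u=np.array([np.cos(a),np.sin(a)])
print((telemetry.read_state()["position"][:2]-g)@u)
plan((*(g-.12*u),.0808,189.2))
E
```

```text
-0.004426952585189946
now 11.0333 [ 0.5918 -0.0147  0.0808] t -170.81 op 0.571 F [-0.1 -0.6 -1.8]
(np.float64(0.4777436481912414), np.float64(-0.03318574252302018), 0.0808, 189.2) [0.7705, -0.0004, 0.0001] [0.0, -0.0, -0.0]
```

Nearly home but no shoulder contact yet; I'll push on a few mm until the force shows contact.

Request:
{"op": "carry_out", "data": {
  "deltas": [
    [[-0.005,0,0,0,0,0,1],[-0.01,0,0,0,0,0,1],[-0.015,0,0,0,0,0,1],[-0.018,0,0,0,0,0,1],[-0.02,0,0,0,0,0,1],[-0.02,0,0,0,0,0,1],[-0.02,0,0,0,0,0,1],[-0.02,0,0,0,0,0,1],[-0.02,0,0,0,0,0,1],[-0.02,0,0,0,0,0,1]]
  ]
}}

```text
time_s: 11.87
position: [0.5931, -0.0143, 0.0807]
tcp_rot: [[-0.987, -0.16, -0.003], [-0.16, 0.987, -0.0], [0.003, 0.0, -1.0]]
force: [-5.1, -1.9, 1.6]
opening: 0.573
grasp_force: 30.0
```

Shoulder contact (−5 N) with the block travelling the whole way: this is the good block, fully home. Now back off.

Request:
{"op": "carry_out", "data": {
  "deltas": [
    [[0.1,0,0,0,0,0,1],[0.2,0,0,0,0,0,1],[0.3,0,0,0,0,0,1],[0.4,0,0,0,0,0,1],[0.5,0,0,0,0,0,1],[0.6,0,0,0,0,0,1],[0.7,0,0,0,0,0,1],[0.78,0,0,0,0,0,1],[0.78,0,0,0,0,0,1],[0.78,0,0,0,0,0,1]]
  ]
}}

```text
time_s: 12.7
position: [0.4801, -0.0331, 0.081]
tcp_rot: [[-0.987, -0.159, 0.002], [-0.159, 0.987, -0.0], [-0.002, -0.001, -1.0]]
force: [1.0, 0.2, -1.9]
opening: 0.571
grasp_force: 30.0
```

```bash
python3 - <<'E'
from h import *
plan((.50,.03,.2,189.2),(.57,.15,.2,195),(.63,.255,.2,205.9),(.686,.344,.2,205.9))
E
```

```text
now 12.7 [ 0.4801 -0.0331  0.081 ] t -170.85 op 0.571 F [ 1.   0.2 -1.9]
(0.5, 0.03, 0.2, 189.2) [-0.199, 0.3936, -0.793] [-0.0001, 0.0003, -0.0001]
(0.57, 0.15, 0.2, 195) [-0.5886, 0.7151, 0.0] [0.0, 0.0, -0.0161]
(0.63, 0.255, 0.2, 205.9) [-0.5675, 0.5726, 0.0] [0.0, 0.0, -0.0303]
(0.686, 0.344, 0.2, 205.9) [-0.595, 0.3707, 0.0] [0.0, 0.0, 0.0]
```

Request:
{"op": "carry_out", "data": {
  "deltas": [
    [[0,0,-0.16,0,0,0,1],[0,0.02,-0.32,0,0,0,1],[-0.02,0.08,-0.48,0,0,0,1],[-0.06,0.16,-0.64,0,0,0,1],[-0.12,0.26,-0.79,0,0,0,1],[-0.2,0.39,-0.79,0,0,0,1],[-0.2,0.39,-0.79,0,0,0,1],[-0.2,0.39,-0.79,0,0,0,1],[-0.2,0.39,-0.79,0,0,0,1],[-0.2,0.39,-0.79,0,0,0,1]]
  ]
}}

```text
time_s: 13.53
position: [0.4994, 0.0293, 0.1987]
tcp_rot: [[-0.987, -0.159, -0.001], [-0.159, 0.987, -0.0], [0.001, 0.0, -1.0]]
force: [-0.1, -0.4, -1.6]
opening: 0.576
grasp_force: 30.0
```

Request:
{"op": "carry_out", "data": {
  "deltas": [
    [[-0.1,0.12,0,0,0,-0.003,1],[-0.2,0.24,0,0,0,-0.006,1],[-0.3,0.36,0,0,0,-0.009,1],[-0.4,0.48,0,0,0,-0.012,1],[-0.5,0.6,0,0,0,-0.0161,1],[-0.589,0.715,0,0,0,-0.0161,1],[-0.589,0.715,0,0,0,-0.0161,1],[-0.589,0.715,0,0,0,-0.0161,1],[-0.589,0.715,0,0,0,-0.0161,1],[-0.589,0.715,0,0,0,-0.0161,1]]
  ]
}}

```text
time_s: 14.37
position: [0.5689, 0.1485, 0.1988]
tcp_rot: [[-0.966, -0.257, -0.002], [-0.257, 0.966, -0.0], [0.002, -0.0, -1.0]]
force: [-0.1, 0.4, -2.6]
opening: 0.574
grasp_force: 30.0
```

Request:
{"op": "carry_out", "data": {
  "deltas": [
    [[-0.1,0.1,0,0,0,-0.005,1],[-0.2,0.2,0,0,0,-0.01,1],[-0.3,0.3,0,0,0,-0.015,1],[-0.4,0.4,0,0,0,-0.02,1],[-0.5,0.5,0,0,0,-0.025,1],[-0.568,0.573,0,0,0,-0.0303,1],[-0.568,0.573,0,0,0,-0.0303,1],[-0.568,0.573,0,0,0,-0.0303,1],[-0.568,0.573,0,0,0,-0.0303,1],[-0.568,0.573,0,0,0,-0.0303,1]]
  ]
}}

```text
time_s: 15.2
position: [0.629, 0.2533, 0.1991]
tcp_rot: [[-0.9, -0.435, -0.001], [-0.435, 0.9, -0.001], [0.002, -0.0, -1.0]]
force: [0.2, -0.2, -2.0]
opening: 0.569
grasp_force: 30.0
```

Request:
{"op": "carry_out", "data": {
  "deltas": [
    [[-0.1,0.06,0,0,0,0,1],[-0.2,0.12,0,0,0,0,1],[-0.3,0.18,0,0,0,0,1],[-0.4,0.24,0,0,0,0,1],[-0.5,0.3,0,0,0,0,1],[-0.595,0.371,0,0,0,0,1],[-0.595,0.371,0,0,0,0,1],[-0.595,0.371,0,0,0,0,1],[-0.595,0.371,0,0,0,0,1],[-0.595,0.371,0,0,0,0,1]]
  ]
}}

```text
time_s: 16.03
position: [0.6852, 0.3423, 0.1992]
tcp_rot: [[-0.9, -0.436, -0.001], [-0.436, 0.9, -0.001], [0.001, -0.0, -1.0]]
force: [-0.4, -0.0, -1.5]
opening: 0.571
grasp_force: 30.0
```

```bash
python3 - <<'E'
from h import *
T=wristT(); im=capture("wrist")[:,:,::-1].copy(); cv2.imwrite("pics/w2.png",im); c=camera_info("wrist")
p=(np.linalg.inv(T)@np.array([.614,.3093,.019,1]))[:3]; u=(c["mtx"]@(p/p[2]))[:2]; print(u)
H,S,V=cv2.split(cv2.cvtColor(im,cv2.COLOR_BGR2HSV))
print(rect(blob((H>8)&(H<25)&(S>60)&(V>50),u),.019,c,T))
plan((.614,.3093,.1,205.9))
E
```

```text
[279.18856258 102.16006638]
(array([616.7, 311.8]), array([128. , 108.7]), 26.0)
now 16.0833 [0.6853 0.3424 0.1994] t -154.17 op 0.576 F [ 0.4 -0.  -1.5]
(0.614, 0.3093, 0.1, 205.9) [0.5237, 0.0085, 0.6632] [-0.0, -0.0002, -0.0002]
```

View pics/w2.png

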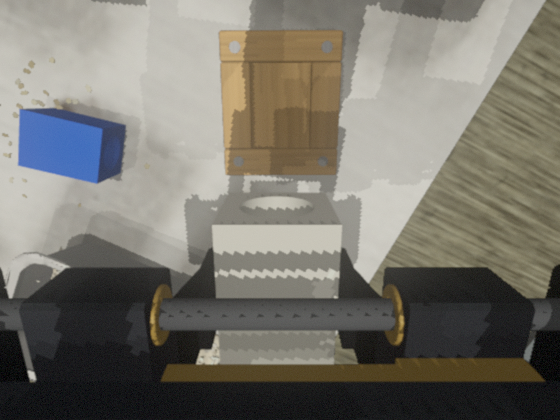

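The holder is at (280,103) in the wrist view, the held block's near top edge at row 224, and the pocket lies along the image vertical, as wanted.

```bash
python3 - <<'E'
from h import *
c=camera_info("wrist"); T=c["T_tool_cam"]
print(plane([(212,224),(342,224)],-.0342,c,T))
im=cv2.imread("pics/w2.png")
T=wristT()
# pocket edges: profiles
V=cv2.GaussianBlur(im.max(2),(3,3),0)
print("row100",V[100,235:325:2].tolist()); print("col280",V[50:165:2,280].tolist())
for p in [(250,100),(310,100),(280,61),(280,149)]: print(p,plane(p,.019,c,T)[0].round(4))
plan((.616,.311,.06,206))
E
```

```text
[[ 0.0352582  -0.02520039 -0.0342    ]
 [ 0.03537651  0.02434466 -0.0342    ]]
row100 [201, 199, 196, 197, 196, 169, 140, 125, 110, 121, 135, 136, 137, 135, 135, 135, 135, 136, 136, 135, 132, 133, 137, 139, 140, 137, 133, 133, 135, 138, 140, 140, 138, 137, 141, 143, 135, 125, 120, 134, 134, 135, 136, 138, 138]
col280 [130, 131, 131, 132, 132, 119, 113, 136, 137, 138, 138, 138, 139, 141, 139, 139, 138, 139, 138, 138, 138, 138, 137, 138, 138, 138, 138, 138, 138, 129, 115, 115, 114, 116, 115, 115, 115, 115, 115, 115, 114, 115, 114, 114, 114, 115, 115, 114, 113, 107, 115, 114, 111, 109, 111, 111, 113, 110]
(250, 100) [0.6243 0.2844 0.019 ]
(310, 100) [0.6    0.3342 0.019 ]
(280, 61) [0.5821 0.2946 0.019 ]
(280, 149) [0.6526 0.3291 0.019 ]
now 16.0833 [0.6853 0.3424 0.1994] t -154.17 op 0.576 F [ 0.4 -0.  -1.5]
(0.616, 0.311, 0.06, 206) [0.5065, 0.013, 0.9298] [-0.0, -0.0002, -0.0005]
```

Request:
{"op": "carry_out", "data": {
  "deltas": [
    [[0.15,0.005,0.1,0,0,0,1],[0.3,0.01,0.2,0,0,0,1],[0.4,0.013,0.35,0,0,-0.0005,1],[0.503,0.013,0.5,0,0,-0.0005,1],[0.503,0.013,0.65,0,0,-0.0005,1],[0.503,0.013,0.8,0,0,-0.0005,1],[0.503,0.013,0.93,0,0,-0.0005,1],[0.503,0.013,0.93,0,0,-0.0005,1],[0.503,0.013,0.93,0,0,-0.0005,1],[0.503,0.013,0.93,0,0,-0.0005,1]]
  ]
}}

```text
time_s: 16.92
position: [0.618, 0.3125, 0.0612]
tcp_rot: [[-0.898, -0.439, 0.002], [-0.439, 0.898, 0.001], [-0.002, -0.0, -1.0]]
force: [-0.7, 0.1, -1.2]
opening: 0.573
grasp_force: 30.0
```

```bash
python3 - <<'E'
from h import *
plan((.6165,.3113,.024,206))
E
```

```text
now 16.9167 [0.618  0.3125 0.0612] t -153.95 op 0.573 F [-0.7  0.1 -1.2]
(0.6165, 0.3113, 0.024, 206) [0.0133, -0.0026, 0.2479] [-0.0001, 0.0003, 0.0001]
```

Request:
{"op": "carry_out", "data": {
  "deltas": [
    [[0.012,0,0.04,0,0,0,1],[0.012,0,0.08,0,0,0,1],[0.012,0,0.11,0,0,0,1],[0.012,0,0.14,0,0,0,1],[0.012,0,0.165,0,0,0,1],[0.012,0,0.19,0,0,0,1],[0.012,0,0.21,0,0,0,1],[0.012,0,0.225,0,0,0,1],[0.012,0,0.225,0,0,0,1],[0.012,0,0.225,0,0,0,1]]
  ]
}}

```text
time_s: 17.75
position: [0.6153, 0.3118, 0.0259]
tcp_rot: [[-0.898, -0.44, -0.0], [-0.44, 0.898, -0.0], [0.0, 0.0, -1.0]]
force: [-0.2, 0.8, -2.0]
opening: 0.578
grasp_force: 30.0
```

Request:
{"op": "carry_out", "data": {
  "deltas": [
    [[0,0,0.007,0,0,0,1],[0,0,0.014,0,0,0,1],[0,0,0.014,0,0,0,1],[0,0,0.014,0,0,0,1],[0,0,0.014,0,0,0,1],[0,0,0.014,0,0,0,-1],[0,0,0.014,0,0,0,-1],[0,0,0.014,0,0,0,-1],[0,0,0.014,0,0,0,-1],[0,0,0.014,0,0,0,-1]]
  ]
}}

```text
time_s: 18.58
position: [0.6156, 0.3118, 0.0242]
tcp_rot: [[-0.898, -0.44, 0.0], [-0.44, 0.898, 0.0], [-0.0, -0.0, -1.0]]
force: [-0.5, 0.4, -0.5]
opening: 0.863
grasp_force: 0.0
```

Request:
{"op": "carry_out", "data": {
  "deltas": [
    [[0,0,0,0,0,0,-1],[0,0,0,0,0,0,-1],[0,0,-0.1,0,0,0,-1],[0,0,-0.2,0,0,0,-1],[0,0,-0.35,0,0,0,-1],[0,0,-0.5,0,0,0,-1],[0,0,-0.7,0,0,0,-1],[0,0,-0.9,0,0,0,-1],[0,0,-0.95,0,0,0,-1],[0,0,-0.95,0,0,0,-1]]
  ]
}}

```text
time_s: 19.42
position: [0.6177, 0.3126, 0.1711]
tcp_rot: [[-0.898, -0.44, 0.008], [-0.44, 0.898, 0.003], [-0.008, -0.001, -1.0]]
force: [0.3, -0.3, -0.5]
opening: 1.0
grasp_force: 0.0
```

```bash
python3 - <<'E'
from h import *
T=wristT(); im=capture("wrist")[:,:,::-1].copy(); cv2.imwrite("pics/w3.png",im); c=camera_info("wrist")
p=(np.linalg.inv(T)@np.array([.6165,.3113,.058,1]))[:3]; u=(c["mtx"]@(p/p[2]))[:2]; print(u)
H,S,V=cv2.split(cv2.cvtColor(im,cv2.COLOR_BGR2HSV))
for v in (130,150,170): print(v,rect(blob((V>v)&(S<40),u),.058,c,T))
plan((.53,.20,.2,200),(.45,.09,.2,200),(.44,-.04,.2,202.6),(.435,-.178,.2,202.6))
E
```

```text
[276.98272299 200.77754504]
130 (array([626.5, 316.7]), array([43.9, 50. ]), 26.2)
150 (array([615.8, 311.4]), array([15.9, 50.2]), 21.2)
170 (array([614.9, 310.7]), array([15.1, 48.6]), 24.7)
now 19.4667 [0.616  0.312  0.1684] t -153.92 op 1.0 F [-0.8  0.4 -0.2]
(0.53, 0.2, 0.2, 200) [0.8427, -0.4186, -0.2133] [-0.0, 0.0005, 0.0169]
(0.45, 0.09, 0.2, 200) [0.752, -0.5067, 0.0] [0.0, 0.0, 0.0]
(0.44, -0.04, 0.2, 202.6) [0.3591, -0.7916, 0.0] [0.0, 0.0, -0.0072]
(0.435, -0.178, 0.2, 202.6) [0.3843, -0.8365, 0.0] [0.0, 0.0, 0.0]
```

View pics/w3.png

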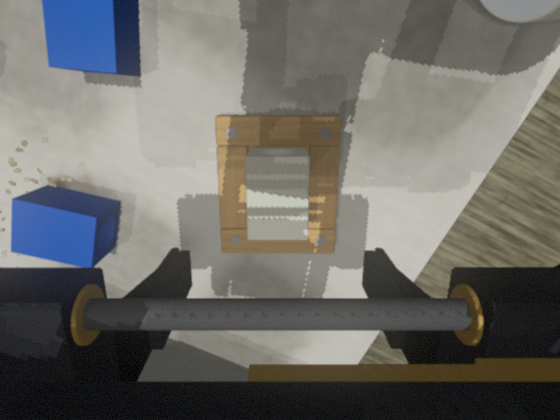

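The wrist view shows the block at (278,195) sitting square in the pocket. Next, the other block.

Request:
{"op": "carry_out", "data": {
  "deltas": [
    [[0.17,-0.08,-0.1,0,0,0.004,-1],[0.34,-0.16,-0.213,0,0,0.008,-1],[0.51,-0.24,-0.213,0,0,0.012,-1],[0.68,-0.33,-0.213,0,0,0.0169,-1],[0.843,-0.419,-0.213,0,0,0.0169,-1],[0.843,-0.419,-0.213,0,0,0.0169,-1],[0.843,-0.419,-0.213,0,0,0.0169,-1],[0.843,-0.419,-0.213,0,0,0.0169,-1],[0.843,-0.419,-0.213,0,0,0.0169,-1],[0.843,-0.419,-0.213,0,0,0.0169,-1]]
  ]
}}

```text
time_s: 20.3
position: [0.53, 0.2005, 0.1978]
tcp_rot: [[-0.939, -0.343, -0.0], [-0.343, 0.939, 0.0], [0.0, 0.0, -1.0]]
force: [0.0, 0.9, 0.9]
opening: 0.998
grasp_force: 0.0
```

Request:
{"op": "carry_out", "data": {
  "deltas": [
    [[0.15,-0.1,0,0,0,0,-1],[0.3,-0.2,0,0,0,0,-1],[0.45,-0.3,0,0,0,0,-1],[0.6,-0.4,0,0,0,0,-1],[0.752,-0.507,0,0,0,0,-1],[0.752,-0.507,0,0,0,0,-1],[0.752,-0.507,0,0,0,0,-1],[0.752,-0.507,0,0,0,0,-1],[0.752,-0.507,0,0,0,0,-1],[0.752,-0.507,0,0,0,0,-1]]
  ]
}}

```text
time_s: 21.13
position: [0.4504, 0.0905, 0.1984]
tcp_rot: [[-0.939, -0.343, 0.001], [-0.343, 0.939, 0.0], [-0.001, -0.0, -1.0]]
force: [0.2, 0.4, -0.3]
opening: 1.001
grasp_force: 0.0
```

Request:
{"op": "carry_out", "data": {
  "deltas": [
    [[0.07,-0.16,0,0,0,-0.0072,-1],[0.14,-0.32,0,0,0,-0.0072,-1],[0.21,-0.48,0,0,0,-0.0072,-1],[0.28,-0.64,0,0,0,-0.0072,-1],[0.359,-0.792,0,0,0,-0.0072,-1],[0.359,-0.792,0,0,0,-0.0072,-1],[0.359,-0.792,0,0,0,-0.0072,-1],[0.359,-0.792,0,0,0,-0.0072,-1],[0.359,-0.792,0,0,0,-0.0072,-1],[0.359,-0.792,0,0,0,-0.0072,-1]]
  ]
}}

```text
time_s: 21.97
position: [0.4395, -0.0392, 0.1983]
tcp_rot: [[-0.923, -0.386, -0.0], [-0.386, 0.923, 0.0], [0.0, 0.0, -1.0]]
force: [-0.1, 0.9, -0.4]
opening: 0.998
grasp_force: 0.0
```

Request:
{"op": "carry_out", "data": {
  "deltas": [
    [[0.07,-0.16,0,0,0,0,-1],[0.14,-0.32,0,0,0,0,-1],[0.21,-0.48,0,0,0,0,-1],[0.28,-0.64,0,0,0,0,-1],[0.384,-0.836,0,0,0,0,-1],[0.384,-0.836,0,0,0,0,-1],[0.384,-0.836,0,0,0,0,-1],[0.384,-0.836,0,0,0,0,-1],[0.384,-0.836,0,0,0,0,-1],[0.384,-0.836,0,0,0,0,-1]]
  ]
}}

```text
time_s: 22.8
position: [0.4343, -0.1767, 0.1983]
tcp_rot: [[-0.923, -0.386, -0.001], [-0.386, 0.923, 0.001], [0.0, 0.001, -1.0]]
force: [-1.1, 0.4, -0.8]
opening: 0.996
grasp_force: 0.0
```

```bash
python3 - <<'E'
from h import *
T=wristT(); im=capture("wrist")[:,:,::-1].copy(); cv2.imwrite("pics/w4.png",im); c=camera_info("wrist")
p=(np.linalg.inv(T)@np.array([.449,-.1754,.05,1]))[:3]; u=(c["mtx"]@(p/p[2]))[:2]; print(u)
H,S,V=cv2.split(cv2.cvtColor(im,cv2.COLOR_BGR2HSV)); i=u.astype(int); print(S[i[1],i[0]],V[i[1],i[0]])
for v in (140,150,160,180,200): print(v,rect(blob((V>v)&(S<22),u),.05,c,T))
plan((.4505,-.1754,.06,202.6),(.4505,-.1754,.018,202.6))
E
```

```text
[272.44758584 207.67786349]
21 160
140 (array([ 458.5, -130.6]), array([32.9, 15.2]), 39.9)
150 (array([ 413.1, -189.3]), array([ 5.4, 20.3]), 22.8)
160 (array([ 462. , -189.4]), array([ 4.8, 12.9]), 22.8)
180 (array([ 432.9, -183.1]), array([31.5, 49.6]), 23.9)
200 (array([ 445.4, -178.3]), array([0., 0.]), 0.0)
now 22.85 [ 0.4344 -0.1769  0.1984] t -157.3 op 0.996 F [ 0.2 -0.5 -0.7]
(0.4505, -0.1754, 0.06, 202.6) [-0.1031, -0.033, 0.9226] [0.0001, -0.0, 0.0003]
(0.4505, -0.1754, 0.018, 202.6) [0.0, 0.0, 0.28] [0.0, 0.0, 0.0]
```

View pics/w4.png

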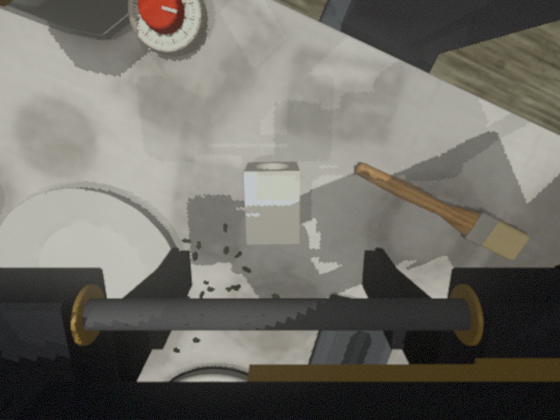

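The block is at (272,208), exactly where predicted and aligned with the fingers; brush handle end at (360,165) is clear of the fingers.

Request:
{"op": "carry_out", "data": {
  "deltas": [
    [[-0.05,-0.02,0.15,0,0,0,-1],[-0.1,-0.033,0.3,0,0,0,-1],[-0.103,-0.033,0.45,0,0,0,-1],[-0.103,-0.033,0.6,0,0,0,-1],[-0.103,-0.033,0.75,0,0,0,-1],[-0.103,-0.033,0.85,0,0,0,-1],[-0.103,-0.033,0.92,0,0,0,-1],[-0.103,-0.033,0.92,0,0,0,-1],[-0.103,-0.033,0.92,0,0,0,-1],[-0.103,-0.033,0.92,0,0,0,-1]]
  ]
}}

```text
time_s: 23.68
position: [0.4511, -0.1767, 0.061]
tcp_rot: [[-0.923, -0.385, 0.001], [-0.385, 0.923, -0.001], [-0.001, -0.001, -1.0]]
force: [0.2, 0.4, -0.0]
opening: 0.998
grasp_force: 0.0
```

Request:
{"op": "carry_out", "data": {
  "deltas": [
    [[0,0,0.1,0,0,0,-1],[0,0,0.2,0,0,0,-1],[0,0,0.275,0,0,0,-1],[0,0,0.275,0,0,0,1],[0,0,0.275,0,0,0,1],[0,0,0.275,0,0,0,1],[0,0,0.275,0,0,0,1],[0,0,0.275,0,0,0,1],[0,0,0.275,0,0,0,1],[0,0,0.275,0,0,0,1]]
  ]
}}

```text
time_s: 24.52
position: [0.4504, -0.1765, 0.0196]
tcp_rot: [[-0.923, -0.384, -0.0], [-0.384, 0.923, 0.0], [0.0, 0.001, -1.0]]
force: [0.2, 0.8, 4.1]
opening: 0.57
grasp_force: 30.0
```

Request:
{"op": "carry_out", "data": {
  "deltas": [
    [[0,0,0,0,0,0,1],[0,0,0,0,0,0,1],[0,0,0,0,0,0,1],[0,0,-0.1,0,0,0,1],[0,0,-0.25,0,0,0,1],[0,0,-0.4,0,0,0,1],[0,0,-0.55,0,0,0,1],[0,0,-0.7,0,0,0,1],[0,0,-0.7,0,0,0,1],[0,0,-0.7,0,0,0,1]]
  ]
}}

```text
time_s: 25.35
position: [0.4512, -0.1774, 0.1249]
tcp_rot: [[-0.923, -0.384, 0.002], [-0.384, 0.923, -0.002], [-0.002, -0.003, -1.0]]
force: [0.1, 0.4, -2.3]
opening: 0.572
grasp_force: 30.0
```

```bash
python3 - <<'E'
from h import *
plan((.53,-.25,.12,202.6),(.606,-.325,.12,202.6),(.606,-.325,.034,202.6))
E
```

```text
now 25.35 [ 0.4512 -0.1774  0.1249] t -157.41 op 0.572 F [ 0.1  0.4 -2.3]
(0.53, -0.25, 0.12, 202.6) [-0.299, -0.6485, 0.035] [-0.0004, 0.0002, -0.0]
(0.606, -0.325, 0.12, 202.6) [-0.2756, -0.6563, 0.0] [0.0, 0.0, 0.0]
(0.606, -0.325, 0.034, 202.6) [0.0, 0.0, 0.5733] [0.0, 0.0, 0.0]
```

Request:
{"op": "carry_out", "data": {
  "deltas": [
    [[-0.06,-0.13,0.01,0,0,0,1],[-0.12,-0.26,0.02,0,0,0,1],[-0.18,-0.39,0.03,0,0,0,1],[-0.24,-0.52,0.035,0,0,0,1],[-0.3,-0.648,0.035,0,0,0,1],[-0.3,-0.648,0.035,0,0,0,1],[-0.3,-0.648,0.035,0,0,0,1],[-0.3,-0.648,0.035,0,0,0,1],[-0.3,-0.648,0.035,0,0,0,1],[-0.3,-0.648,0.035,0,0,0,1]]
  ]
}}

```text
time_s: 26.18
position: [0.5283, -0.2482, 0.1183]
tcp_rot: [[-0.923, -0.384, -0.002], [-0.384, 0.923, 0.001], [0.001, 0.002, -1.0]]
force: [0.5, -0.3, -1.3]
opening: 0.57
grasp_force: 30.0
```

Request:
{"op": "carry_out", "data": {
  "deltas": [
    [[-0.055,-0.13,0,0,0,0,1],[-0.11,-0.26,0,0,0,0,1],[-0.165,-0.39,0,0,0,0,1],[-0.22,-0.52,0,0,0,0,1],[-0.276,-0.656,0,0,0,0,1],[-0.276,-0.656,0,0,0,0,1],[-0.276,-0.656,0,0,0,0,1],[-0.276,-0.656,0,0,0,0,1],[-0.276,-0.656,0,0,0,0,1],[-0.276,-0.656,0,0,0,0,1]]
  ]
}}

```text
time_s: 27.02
position: [0.6046, -0.3232, 0.1188]
tcp_rot: [[-0.923, -0.384, -0.001], [-0.384, 0.923, 0.001], [0.001, 0.001, -1.0]]
force: [0.2, -0.2, -2.2]
opening: 0.569
grasp_force: 30.0
```

Request:
{"op": "carry_out", "data": {
  "deltas": [
    [[0,0,0.1,0,0,0,1],[0,0,0.2,0,0,0,1],[0,0,0.3,0,0,0,1],[0,0,0.4,0,0,0,1],[0,0,0.45,0,0,0,1],[0,0,0.5,0,0,0,1],[0,0,0.54,0,0,0,1],[0,0,0.57,0,0,0,1],[0,0,0.57,0,0,0,1],[0,0,0.57,0,0,0,1]]
  ]
}}

```text
time_s: 27.85
position: [0.6057, -0.3244, 0.0337]
tcp_rot: [[-0.923, -0.384, 0.0], [-0.384, 0.923, -0.0], [-0.0, -0.0, -1.0]]
force: [-0.2, -0.0, -1.4]
opening: 0.569
grasp_force: 30.0
```

Not yet in contact; lower a few mm more.

Request:
{"op": "carry_out", "data": {
  "deltas": [
    [[0,0,0.007,0,0,0,1],[0,0,0.014,0,0,0,1],[0,0,0.02,0,0,0,1],[0,0,0.025,0,0,0,1],[0,0,0.025,0,0,0,1],[0,0,0.025,0,0,0,1],[0,0,0.025,0,0,0,1],[0,0,0.025,0,0,0,1],[0,0,0.025,0,0,0,1],[0,0,0.025,0,0,0,1]]
  ]
}}

```text
time_s: 28.68
position: [0.6056, -0.3244, 0.0297]
tcp_rot: [[-0.923, -0.384, 0.0], [-0.384, 0.923, -0.0], [-0.0, -0.0, -1.0]]
force: [0.1, 0.3, -0.7]
opening: 0.577
grasp_force: 30.0
```

Request:
{"op": "carry_out", "data": {
  "deltas": [
    [[0,0,0.005,0,0,0,1],[0,0,0.01,0,0,0,1],[0,0,0.015,0,0,0,1],[0,0,0.015,0,0,0,1],[0,0,0.015,0,0,0,1],[0,0,0.015,0,0,0,1],[0,0,0.015,0,0,0,1],[0,0,0.015,0,0,0,1],[0,0,0.015,0,0,0,1],[0,0,0.015,0,0,0,1]]
  ]
}}

```text
time_s: 29.52
position: [0.6057, -0.3244, 0.0292]
tcp_rot: [[-0.923, -0.384, 0.0], [-0.384, 0.923, -0.0], [-0.0, -0.001, -1.0]]
force: [-0.9, 0.9, 7.6]
opening: 0.575
grasp_force: 30.0
```

Contact with the plate (+7.6 N). Release and lift.

Request:
{"op": "carry_out", "data": {
  "deltas": [
    [[0,0,-0.005,0,0,0,1],[0,0,-0.005,0,0,0,-1],[0,0,-0.005,0,0,0,-1],[0,0,-0.005,0,0,0,-1],[0,0,-0.005,0,0,0,-1],[0,0,-0.005,0,0,0,-1],[0,0,-0.005,0,0,0,-1],[0,0,-0.005,0,0,0,-1],[0,0,-0.005,0,0,0,-1],[0,0,-0.005,0,0,0,-1]]
  ]
}}

```text
time_s: 30.35
position: [0.6055, -0.3243, 0.0281]
tcp_rot: [[-0.923, -0.384, -0.0], [-0.384, 0.923, 0.0], [0.0, 0.0, -1.0]]
force: [0.1, -0.5, -0.4]
opening: 0.99
grasp_force: 0.0
```

Request:
{"op": "carry_out", "data": {
  "deltas": [
    [[0,0,-0.1,0,0,0,-1],[0,0,-0.2,0,0,0,-1],[0,0,-0.35,0,0,0,-1],[0,0,-0.5,0,0,0,-1],[0,0,-0.7,0,0,0,-1],[0,0,-0.9,0,0,0,-1],[0,0,-0.98,0,0,0,-1],[0,0,-0.98,0,0,0,-1],[0,0,-0.98,0,0,0,-1],[0,0,-0.98,0,0,0,-1]]
  ]
}}

```text
time_s: 31.18
position: [0.6043, -0.3235, 0.1734]
tcp_rot: [[-0.923, -0.384, -0.003], [-0.384, 0.923, 0.002], [0.002, 0.003, -1.0]]
force: [-0.2, 0.1, -0.1]
opening: 1.001
grasp_force: 0.0
```

Request:
{"op": "carry_out", "data": {
  "deltas": [
    [[0.2,0,0,0,0,0,-1],[0.4,0,0,0,0,0,-1],[0.6,0,0,0,0,0,-1],[0.8,0.1,0,0,0,0,-1],[0.95,0.3,0,0,0,0,-1],[0.95,0.5,0,0,0,0,-1],[0.95,0.7,0,0,0,0,-1],[0.95,0.9,0,0,0,0,-1],[0.95,0.95,0,0,0,0,-1],[0.95,0.95,0,0,0,0,-1]]
  ]
}}

```text
time_s: 32.02
position: [0.4167, -0.2441, 0.1734]
tcp_rot: [[-0.923, -0.385, -0.005], [-0.385, 0.923, 0.005], [0.003, 0.006, -1.0]]
force: [0.5, -0.8, 0.0]
opening: 1.0
grasp_force: 0.0
```

```bash
python3 - <<'E'
from h import *
im=capture("top")[:,:,::-1].copy(); cv2.imwrite("pics/t2.png",cv2.resize(im[120:320,120:440],None,fx=2.5,fy=2.5,interpolation=cv2.INTER_CUBIC))
c=camera_info("top"); H,S,V=cv2.split(cv2.cvtColor(im,cv2.COLOR_BGR2HSV))
for n,z,off in ((( 614,309),.058,0),((605,-325),.06,0)):
    p=(np.linalg.inv(c["cam_to_world"])@np.array([n[0]/1e3,n[1]/1e3,z,1]))[:3]; u=(c["mtx"]@(p/p[2]))[:2]
    for v in (135,142,150): print(u.round(),v,rect(blob((S<19)&(V>v),u),z,c))
E
```

```text
[151. 185.] 135 (array([614.1, 310.6]), array([68.2, 49.4]), 26.2)
[151. 185.] 142 (array([614. , 310.8]), array([68.4, 48.9]), 25.7)
[151. 185.] 150 (array([613.9, 311.1]), array([68.2, 48.3]), 26.2)
[398. 192.] 135 (array([ 758. , -232.6]), array([49.2, 76.1]), 54.3)
[398. 192.] 142 (array([ 758. , -232.6]), array([49.2, 76.1]), 54.3)
[398. 192.] 150 (array([ 763.5, -236.5]), array([49.2, 62.6]), 54.3)
```

View pics/t2.png

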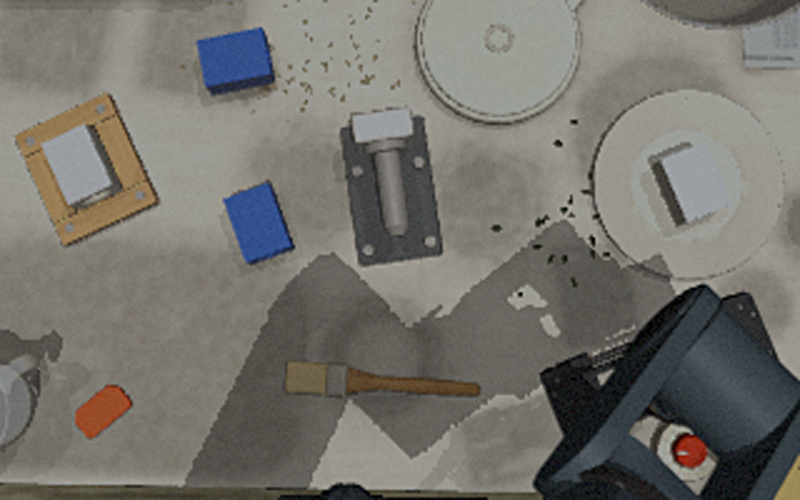

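The view shows the good block in the pocket (crop (80,165)), within about 1.5 mm and 0.3° of it in the same camera. The other block is in the middle of the plate (crop (695,183)), and the brush and timer have not moved.

```bash
python3 -c "
from rig import job
print(job.hand_in())"
```

```text
the job is handed in; nothing more can be done
None
```

The job is handed in (no verdict came back): the good block went fully home on the pin and is now seated in the pocket. The other block, untried on the pin and taken as tight by elimination, lies on the plate, and the brush and timer were not moved.

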